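# Slide the garlic keeper along the spice stand

## Task

Swing the grinder's crank well clear of the stand's upper step, so that its knob points along the stand or towards the robot. Then push the lidded garlic keeper from the broad deck onto the narrow upper step and along it, past the grinder without touching it, until it stands with its whole foot on the step close beside the nearest brown bottle, less than a finger's width (15 mm) away. Keep the lid on, and do not shove or knock over the bottles on the stand.

Things in the scene. Friction and masses are not known exactly. Their poses are not given: they have to be found in the camera images.
- stand: Fixed wooden two-tier stand. Origin on the table under the middle of the upper step; x away from the lower step, y along the step to the deck. Upper step: x -48 to 48, y -250 to 250, top 75 mm above the table, no lips. For y 100 to 250 it widens, flush, to a deck (x -100 to 75). Lower step: x -160 to -48, y -250 to 95, top at 30 mm.
- keeper: White ceramic garlic keeper with a blue band, round, 85 mm high without the lid: foot 80 mm across, belly 104 mm across from 20 to 70 mm up, rim 99 mm; too wide to grasp. Starts on the deck. Origin at the centre of its underside, z up. 0.35 to 0.7 kg.
- lid: Loose white ceramic lid on the keeper, 99 mm across, with a small blue knob; its plug reaches 7 mm into the mouth. Origin at the centre of its rim plane, 85 mm above the keeper's origin when seated; the knob's top is 22 mm above that.
- grinder: Small steel hand grinder, fixed on the lower step, 58 mm across, body 85 mm high, 130 mm with its crank knob. Origin at the centre of its underside, on the upright crank axle; its axes are parallel to the stand's.
- crank (a joint): Crank angle, rad: 0 along the stand's +x, square across the upper step; positive towards the deck, negative towards the bottles; range -2.4 to 2.4. Stays where it is left. The arm is a flat bar 14 mm wide, 5 mm thick, its underside 95 mm above the grinder's origin.
- crank_knob (a point): Middle of the upright dark wooden knob on the crank's end, 20 mm across, 30 mm high, its middle 115 mm above the grinder's origin and 90 mm from the axle.
- bottle_a: Brown glass spice bottle with black flip cap, 46 mm across, 84 mm high, standing on the upper step: the one nearest the deck, beside which the keeper goes. Origin at the centre of its underside.
- bottle_b: The same kind of bottle, at the far end of the upper step.
- bottle_c: The same kind of bottle, on the lower step.
Not all that is in view belongs to the job. What is shaped like the bottle_a but blue or red is not meant.

How it is judged:
By the outcome, as a careful person would: the job done as asked, in the order asked, and still so for the second after the job is handed in, with the robot touching nothing.
It also fails if it takes over 70 s, if anything falls off the work surface, if the arm or the gripper's body presses on something with over 40 N, if the wrist force passes 120 N, or if a joint passes its speed limit or range.

## Robot

A 6-joint arm with a two-finger parallel gripper is mounted at the origin on the work surface. World frame = base frame: x ahead of the robot, y to its left, z up, the work surface at z = 0. Lengths are in m, angles in rad, forces in N, time in s.
With the tool pointing down it reaches from about 0.275 to 0.825 m from the base axis. Payload 4.9 kg.
Tool frame: the origin (TCP) lies at the very end of the fingers, on their centre line; the grasp point (between the pads) lies 19 mm behind it; z points along the fingers, y is the line along which they close (so a half turn about z gives the same grasp; the last joint's range is limited). The gripper opens to 85 mm and grips with 20 to 120 N. Pads are 22 mm wide; open, the fingers measure 114 mm over their backs; the gripper's body (76 mm by 85 mm) begins 54 mm behind the grasp point. The pads swing forward as they close: fully open they stand 13 mm farther back than shut.
Start: joints at [0.968, 0.326, -0.193, 1.052, 0, 1.437], TCP at [0.248, 0.491, 0.231] pointing down, gripper open.
Joint ranges: [-2.65, 2.65], [-0.97, 1.79], [-1.3, 1.35], [-1.93, 2.1], [-1.47, 1.37], [-3.14, 3.14]. Speed limits (rad/s): [2.57, 2.57, 3.14, 3.14, 3.14, 3.14].

## Interface

Orientations are given as a unit quaternion [x, y, z, w].
In Python, from bench import bot, optics, sign_off gives the robot as it stands.
- The arm moves only by the tool carry_out, never from a script. Its argument "targets" is a list of rows, each an object with "claw": the finger opening in mm, from 0 to 85.4; "translation": the shift along the tool's x, y, z in mm, a list of three; "roll": the turn about the tool's z in degrees. A call has 1 to 12 rows; each row shifts and turns the commanded pose from where the row before left it, along the tool's axes as they then stand; what a row does not reach is not made up. A row lasts 1/12 s, in which the tool goes at most 41.7 mm and 7.16 degrees, less where a joint would pass 70% of its speed; a pose out of reach is approached as far as the arm can. A call is refused whole if a number of a shift passes 41.7 or a number of a turn 7.16, either way. A call with a gripper value outside its range is refused whole. The fingers move at their own pace and stop on an object; "grip_force" is the grip in N (left out, the last holds). Time passes only in rows, so rows that do not move let the fingers close. It gives the time, the measured TCP pose, the force, the opening and the grip force at its end, in the units of the state.
- bot.observe(): the state, without advancing time (a new reading comes with each control period).
- optics.capture(name): name is "scene" or "top"; returns the picture (480x640x3 uint8, red, green, blue); there is no depth.
- optics.calibration(name): a dict with "fov_y" (degrees; the focal length in pixels is half the picture's height over the tangent of half this angle, whatever the lens; pixels are square), "cx", "cy" (the principal point, pixels), "k1" (the pictures are not rectified: a ray, as slopes to the right and down, at radius r is drawn at 1 + k1 r^2 times it, then the intrinsics apply), "world_to_cam" (4x4, takes a point from world to camera coordinates). Camera axes: x right, y up, looking along -z (the intrinsics and any distortion apply to the point x, -y, -z); pixel columns grow to the right and rows downward; lengths in m; the calibration is good to about 2 mm. A picture is of the moment at which its call begins. calibration takes no time and is no camera call.
- sign_off(): hands the job in; it is judged then, once.
The state is a dict: "clock": time; "qpos": joint angles; "joint_velocities": joint speeds; "joint_torque": joint torques, N m; "position": TCP position; "ee_rot": TCP orientation; "force": force on the tool from outside, world axes, zero at the start; "torque": the same for the moment, N m; "width": finger opening in m; "grip_force": force on a finger pad.
Only numpy, scipy, OpenCV 4.12 (cv2) and the standard library are available. Lean on these libraries where they do the work, as an engineer would, in place of code of your own. Each camera call takes 0.05 s, during which the arm holds its last target. There are 200 camera calls.

## Working session

There is one attempt and no reset: what is moved stays moved. The work goes in short steps, Python scripts to look and compute and a tool call to move; the robot and the scene stay as the last step left them, time stands still between calls to the robot, and variables do not carry over. Pictures are saved under pics/ and viewed, at most 10 in all, crops included, and the job is handed in when it is done.

Besides the shell and the picture viewer there is one more tool, called after ">>>" as name([rows], argument=value, ...), one row to a line, values as JSON. carry_out: Moves the arm, as the interface text tells. Its arguments: {"type":"object","properties":{"targets":{"type":"array"},"grip_force":{"type":"number"}},"required":["targets"]}

```bash
mkdir -p pics; ls
cat > h.py <<'E'
import numpy as np, cv2
from bench import bot, optics
def cal(n):
    c=optics.calibration(n); f=240/np.tan(np.radians(c["fov_y"])/2)
    return f,c["cx"],c["cy"],c["k1"],np.array(c["world_to_cam"])
def proj(n,P):
    f,cx,cy,k,M=cal(n); p=np.c_[np.atleast_2d(P),np.ones(len(np.atleast_2d(P)))]@M.T
    s=np.c_[p[:,0]/-p[:,2],-p[:,1]/-p[:,2]]; r2=(s**2).sum(1,keepdims=True)
    return s*(1+k*r2)*f+[cx,cy]
def ray(n,uv):
    f,cx,cy,k,M=cal(n); d=(np.array(uv,float)-[cx,cy])/f; s=d.copy()
    for _ in range(30): s=d/(1+k*(s@s))
    R=M[:3,:3]; v=R.T@np.array([s[0],-s[1],-1]); return -R.T@M[:3,3], v/np.linalg.norm(v)
def atz(n,uv,z):
    o,v=ray(n,uv); return o+v*(z-o[2])/v[2]
def tri(uv1,uv2):
    o1,v1=ray("scene",uv1);o2,v2=ray("top",uv2)
    t=np.linalg.lstsq(np.c_[v1,-v2],o2-o1,rcond=None)[0]
    a,b=o1+v1*t[0],o2+v2*t[1]; return (a+b)/2,np.linalg.norm(a-b)
def snap(n,name):
    im=optics.capture(n); cv2.imwrite(f"pics/{name}.png",cv2.cvtColor(im,cv2.COLOR_RGB2BGR)); return im
E
python3 - <<'E'
from h import *
for n in("scene","top"):
    snap(n,n+"0"); print(n,cal(n))
print(bot.observe())
E
```

```text
pics
scene (np.float64(609.7704752964916), 314.8997145124264, 234.4617459836496, -0.2089044567638846, array([[-7.74077075e-01,  6.33091135e-01, -5.44346324e-04,
         4.42837350e-01],
       [-4.85415589e-01, -5.92962581e-01,  6.42469520e-01,
         1.69559332e-01],
       [ 4.06418980e-01,  4.97585161e-01,  7.66311047e-01,
        -1.35011935e+00],
       [ 0.00000000e+00,  0.00000000e+00,  0.00000000e+00,
         1.00000000e+00]]))
top (np.float64(560.5059251571643), 316.3373779109185, 237.74496522291736, -0.04463032367515515, array([[-2.93818965e-02, -9.99568106e-01,  5.52017175e-04,
        -2.27363781e-02],
       [ 9.87375854e-01, -2.89375080e-02,  1.55729072e-01,
        -5.75023267e-01],
       [-1.55645840e-01,  5.12066392e-03,  9.87799651e-01,
        -1.03112413e+00],
       [ 0.00000000e+00,  0.00000000e+00,  0.00000000e+00,
         1.00000000e+00]]))
{'clock': 0.1, 'qpos': array([ 9.67809838e-01,  3.26869261e-01, -1.93449872e-01,  1.05200203e+00,
        4.18541377e-06,  1.43661138e+00]), 'joint_velocities': array([-6.22428405e-05, -1.67395402e-03,  9.15193772e-04, -1.00293855e-03,
        4.18805162e-04, -1.00923408e-03]), 'joint_torque': array([ 3.59322694e-04, -4.44239259e+01,  2.63038212e+01,  7.90343271e-03,
       -1.18243006e-04,  4.51202212e-06]), 'position': array([0.24819323, 0.49025248, 0.23059332]), 'ee_rot': array([ 2.32260120e-01,  9.72653410e-01, -7.10457771e-04, -2.76648460e-04]), 'force': array([ 0.29698455, -0.10215113, -1.14153288]), 'torque': array([0.02790749, 0.00919617, 0.01307617]), 'grip_force': 0.0, 'width': 0.08559368491763374}
```

View pics/scene0.png

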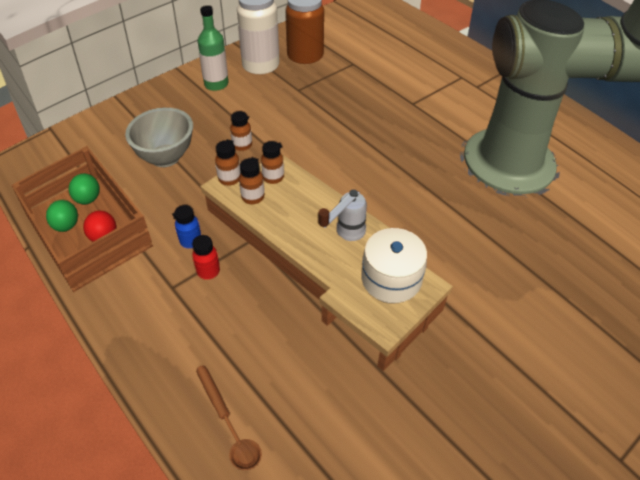

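View pics/top0.png

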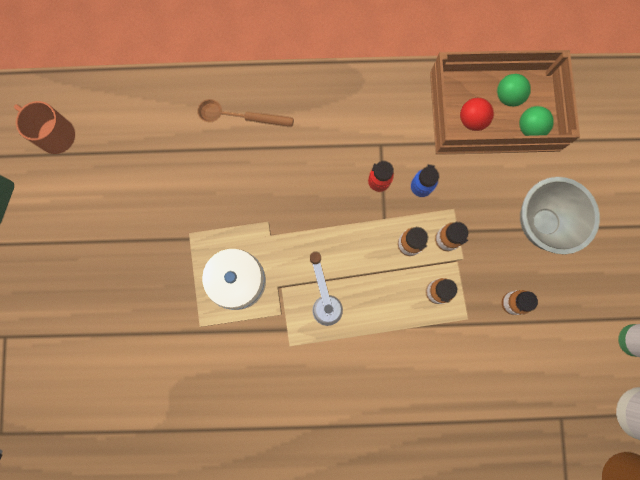

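The scene view shows the keeper's knob at (397,247), the crank knob at (324,217), and bottle_a at (250,180). In the top view these are the keeper's knob at (231,277), the crank knob at (316,258), the grinder axle at (328,310) and bottle_a's cap at (414,237). The deck is at the left.

```bash
cat > m.py <<'E'
from h import *
from scipy.optimize import least_squares
S=[[75,250],[75,100],[-100,250],[-100,100],[48,-250],[-48,-250]]
T=[(190,234),(268,223),(200,325),(279,314),(455,210),(462,262)]
S2=[[-100,250],[75,250],[75,100],[48,-250]]; C=[(450,289),(383,352),(323,296),(203,187)]
def W(p,xy,z):
    xy=np.atleast_2d(xy); c,s=np.cos(p[2]),np.sin(p[2]); return np.c_[p[0]+(c*xy[:,0]-s*xy[:,1])/1e3,p[1]+(s*xy[:,0]+c*xy[:,1])/1e3,np.full(len(xy),z)]
def res(p): return np.r_[(proj("top",W(p,S,p[3]))-T).ravel(),(proj("scene",W(p,S2,p[3]))-C).ravel()]
r=least_squares(res,[.55,0,0,.075]); stand=r.x
def inS(P): d=P[:2]-stand[:2]; c,s=np.cos(stand[2]),np.sin(stand[2]); return 1e3*np.array([c*d[0]+s*d[1],-s*d[0]+c*d[1]])
E
python3 - <<'E'
from m import *
print("stand",stand.round(4),r.fun.round(1))
for n,a,b in [("keeperknob",(397,247),(231,277)),("crankknob",(324,217),(316,258)),("axle",(353,197),(328,310)),("bottleA cap",(250,167),(415,235)),("bottleB cap",(227,147),(454,230)),("bottleC cap",(272,148),(446,286))]:
    P,e=tri(a,b); print(n,P.round(4),"gap",round(e,4),"in stand",inS(P).round(1))
# overlay
def circ(c,rad,z): t=np.linspace(0,2*np.pi,73); return np.c_[c[0]+rad*np.cos(t),c[1]+rad*np.sin(t),np.full(73,z)]
K=tri((397,247),(231,277))[0]; A=tri((250,167),(415,235))[0]; G=tri((353,197),(328,310))[0]
ims=[]
for n,(x0,y0,w,h) in {"top":(180,190,300,165),"scene":(190,120,280,250)}.items():
    im=cv2.resize(cv2.imread(f"pics/{n}0.png")[y0:y0+h,x0:x0+w],None,fx=2.6 if n=="top" else 2.3,fy=2.6 if n=="top" else 2.3,interpolation=cv2.INTER_CUBIC); f=2.6 if n=="top" else 2.3
    for P,col in [(circ(K,.0495,.16),(0,255,0)),(circ(K,.052,.095),(255,255,0)),(circ(A,.023,.075),(0,255,0)),(circ(A,.015,.159),(0,255,255)),(circ(G,.029,.03),(0,255,0)),(circ(G,.029,.115),(0,255,255)),(W(stand,[[75,250],[75,100],[48,100],[48,-250],[-48,-250],[-48,100],[-100,100],[-100,250]],.075),(255,0,255))]:
        q=((proj(n,P)-[x0,y0]+.5)*f*8).astype(int); cv2.polylines(im,[q],True,col,1,cv2.LINE_AA,3)
    cv2.imwrite(f"pics/ov_{n}.png",im)
E
```

```text
stand [ 0.5387 -0.0585  0.1047  0.0692] [ 0.1 -1.5  1.1 -1.  -0.4  0.7  1.6  0.8 -0.8  1.7  0.9 -0.4  2.  -0.6
  3.3  0.8 -4.   2.1 -0.4 -0.9]
keeperknob [0.4911 0.106  0.1741] gap 0.0013 in stand [-30.1 168.6]
crankknob [ 0.5226 -0.0369  0.1436] gap 0.0015 in stand [-13.8  23.2]
axle [ 0.4345 -0.0567  0.1183] gap 0.0021 in stand [-103.5   12.8]
bottleA cap [ 0.5558 -0.2085  0.1557] gap 0.0018 in stand [   1.3 -150.9]
bottleB cap [ 0.5614 -0.2749  0.1624] gap 0.0019 in stand [  -0.  -217.6]
bottleC cap [ 0.4681 -0.2654  0.1131] gap 0.0048 in stand [ -91.9 -198.3]
```

View pics/ov_top.png

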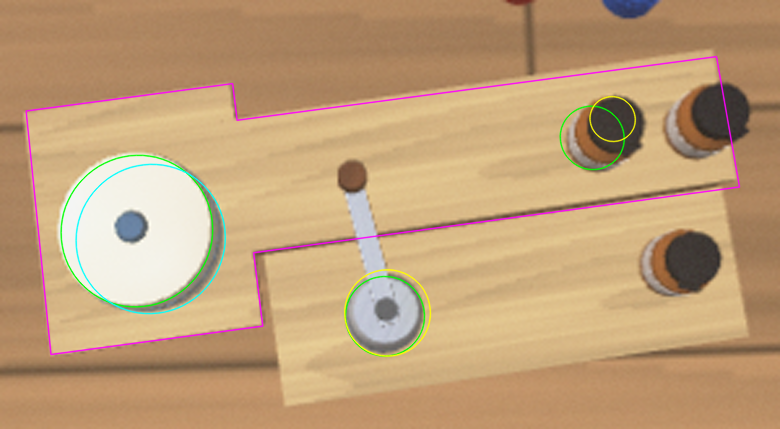

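View pics/ov_scene.png

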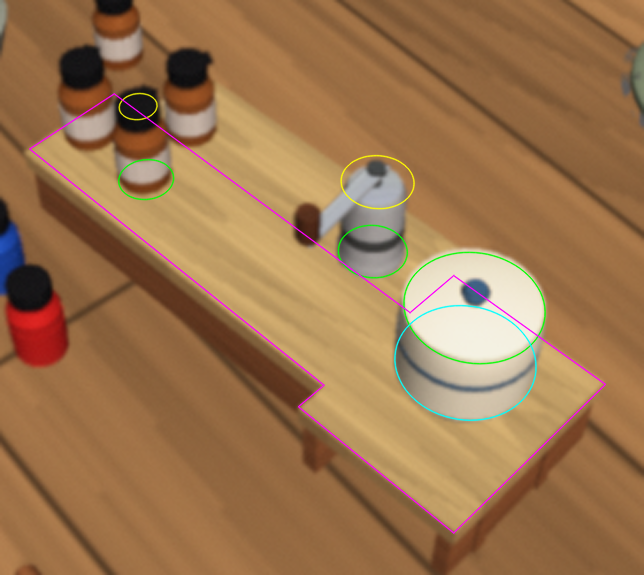

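The overlays agree to a few mm: the stand lies where drawn, except that its far end sits about 2–3 px off. I'll re-pick the corners from these crops and fit silhouettes for the keeper and bottle_a.

```bash
sed -i 's/^T=.*/T=[(190.4,232.4),(269.6,221.9),(199.2,326.2),(280.8,315),(454.2,209.2),(271.2,235.6)]/; s/^S=.*/S=[[75,250],[75,100],[-100,250],[-100,100],[48,-250],[48,100]]/; s/^S2=.*/S2=[[-100,250],[75,250],[75,100],[48,-250],[48,100]]; C=[(453,286),(387,350.8),(320.5,296.5),(202.2,185),(330.4,286.5)]/' m.py
cat > sil.py <<'E'
from m import *
from scipy.optimize import minimize
def ring(xy,r,z): t=np.linspace(0,2*np.pi,60); return np.c_[xy[0]+r*np.cos(t),xy[1]+r*np.sin(t),np.full(60,z)]
PROF={"keeper":[(.040,0),(.052,.02),(.052,.07),(.0495,.092)],"bottle":[(.023,0),(.023,.05),(.015,.084)]}
def hull(n,kind,xy,z0=.075): return cv2.convexHull(np.vstack([proj(n,ring(xy,r,z0+h)) for r,h in PROF[kind]]).astype(np.float32))
def mask(n,im,kind,xy):
    h=hull(n,kind,xy); g=np.full(im.shape[:2],cv2.GC_BGD,np.uint8)
    m=np.zeros_like(g); cv2.fillPoly(m,[h.astype(int)],1)
    g[cv2.dilate(m,np.ones((17,17)))>0]=cv2.GC_PR_BGD; g[m>0]=cv2.GC_PR_FGD; g[cv2.erode(m,np.ones((9,9)))>0]=cv2.GC_FGD
    cv2.grabCut(im,g,None,np.zeros((1,65)),np.zeros((1,65)),6,cv2.GC_INIT_WITH_MASK); return ((g==1)|(g==3)).astype(np.uint8)
def fit(ims,kind,xy):
    ms={n:mask(n,ims[n],kind,xy) for n in ims}
    def cost(p,only):
        c=0
        for n in only:
            m=np.zeros(ms[n].shape,np.uint8); cv2.fillPoly(m,[np.round(hull(n,kind,p/1e3)*16).astype(int)],1,cv2.LINE_8,4); c+=(m!=ms[n]).sum()
        return c
    out={}
    for only in (["top"],["scene"],["top","scene"]):
        q=minimize(cost,np.array(xy)*1e3,args=(only,),method="Nelder-Mead",options=dict(initial_simplex=np.array(xy)*1e3+[[-5,-5],[6,0],[0,6]])); out["+".join(only)]=(inS(q.x/1e3).round(1),int(q.fun))
    return out
E
python3 - <<'E'
from sil import *
print("stand",stand.round(4),r.fun.round(1))
r2=least_squares(lambda p:res(np.r_[p,.075]),stand[:3]);print(r2.x.round(4),r2.fun.round(1))
ims={n:cv2.imread(f"pics/{n}0.png") for n in("top","scene")}
print("keeper",fit(ims,"keeper",[.491,.106])); print("botA",fit(ims,"bottle",[.556,-.2085]))
for n,a,b in [("crankknob",(324,217),(315.5,257.5)),("axle",(353,197),(328,309.5))]: print(n,inS(tri(a,b)[0]))
E
```

```text
stand [ 0.5389 -0.0588  0.111   0.0742] [-0.9  0.4 -0.8 -0.1  0.4  0.2  0.1 -0.   0.5  1.1 -0.6  0.3 -0.5 -0.1
  0.2 -0.  -1.2 -0.1 -0.7 -0.2 -0.1  0.5]
[ 0.539  -0.0587  0.1109] [-1.1  0.3 -0.9 -0.2  0.3  0.1  0.  -0.1  0.5  0.9 -0.7  0.1 -0.4 -0.3
  0.2 -0.2 -1.2 -0.3 -0.7 -0.4 -0.   0.3]
keeper {'top': (array([-28.4, 169.4]), 123), 'scene': (array([-26.6, 170.3]), 252), 'top+scene': (array([-27.8, 169.2]), 378)}
botA {'top': (array([  -2.3, -156. ]), 41), 'scene': (array([  -4.5, -155.5]), 144), 'top+scene': (array([  -3.4, -156.2]), 198)}
crankknob [-13.0224779   24.34785644]
axle [-102.91355479   13.87295357]
```

```bash
cat > go.py <<'E'
# usage: go.py ; "x y z" stand-frame waypoints (mm) -> tool-frame shifts between consecutive ones, at yaw offset
from m import *
import sys
from scipy.spatial.transform import Rotation as Ro
s=bot.observe(); R=Ro.from_quat(s["ee_rot"]).as_matrix(); p=s["position"]
print("t",round(s["clock"],2),"TCP stand",inS(p).round(1),"z",round(1e3*p[2],1),"tool-y vs stand-y deg",round(np.degrees(np.arctan2(R[1,1],R[0,1])-stand[2])-90,2),"tilt",R[2].round(3),"F",s["force"].round(1),"w",round(1e3*s["width"],1))
turn=float(sys.argv[1]) if len(sys.argv)>1 else 0   # roll applied first (deg)
R=R@Ro.from_euler("z",turn,degrees=True).as_matrix()
for a in sys.argv[2:]:
    x,y,z=map(float,a.split(",")); q=W(stand,[[x,y]],z/1e3)[0]; print(a,"->",(1e3*R.T@(q-p)).round(1)); p=q
E
python3 go.py -33.5 -13,60,231 -13,60,137
```

```text
t 0.1 TCP stand [-228.1  577.9] z 230.6 tool-y vs stand-y deg -33.22 tilt [ 0.    -0.002 -1.   ] F [ 0.3 -0.1 -1.1] w 85.6
-13,60,231 -> [-212.6 -519.    -0. ]
-13,60,137 -> [-0.1  0.1 94. ]
```

>>> carry_out([
  {"claw":0,"translation":[0,0,0],"roll":-6.6},
  {"claw":0,"translation":[0,0,0],"roll":-6.6},
  {"claw":0,"translation":[0,0,0],"roll":-6.6},
  {"claw":0,"translation":[0,0,0],"roll":-6.6},
  {"claw":0,"translation":[0,0,0],"roll":-6.8},
  {"claw":0,"translation":[-12,-30,0],"roll":0},
  {"claw":0,"translation":[-12,-30,0],"roll":0},
  {"claw":0,"translation":[-12,-30,0],"roll":0},
  {"claw":0,"translation":[-12,-30,0],"roll":0},
  {"claw":0,"translation":[-12,-30,0],"roll":0},
  {"claw":0,"translation":[-12,-30,0],"roll":0},
  {"claw":0,"translation":[-12,-30,0],"roll":0},
])

```text
clock: 1.1
position: [0.3554, 0.2897, 0.231]
ee_rot: [-0.055, 0.998, -0.0, -0.0]
force: [0.4, 0.4, -0.3]
width: 0.0002
grip_force: 0.0
```

```bash
python3 go.py 0 -13,60,231 -13,60,137
```

```text
t 1.1 TCP stand [-143.8  366.7] z 231.0 tool-y vs stand-y deg -0.0 tilt [ 0. -0. -1.] F [ 0.4  0.4 -0.3] w 0.2
-13,60,231 -> [-1.309e+02 -3.067e+02  1.000e-01]
-13,60,137 -> [-0.  0. 94.]
```

>>> carry_out([
  {"claw":0,"translation":[-13,-30,0],"roll":0},
  {"claw":0,"translation":[-13,-30,0],"roll":0},
  {"claw":0,"translation":[-13,-30,0],"roll":0},
  {"claw":0,"translation":[-13,-30,0],"roll":0},
  {"claw":0,"translation":[-13,-30,0],"roll":0},
  {"claw":0,"translation":[-13,-30,0],"roll":0},
  {"claw":0,"translation":[-13,-30,0],"roll":0},
  {"claw":0,"translation":[-13,-30,0],"roll":0},
  {"claw":0,"translation":[-13,-30,0],"roll":0},
  {"claw":0,"translation":[-13,-30,0],"roll":0},
  {"claw":0,"translation":[0,0,0],"roll":0},
])

```text
clock: 2.02
position: [0.5202, 0.0028, 0.2309]
ee_rot: [-0.053, 0.999, -0.001, 0.001]
force: [0.7, -0.4, 0.8]
width: -0.0001
grip_force: 0.0
```

```bash
python3 go.py 0 -13,58,137
python3 - <<'E'
import numpy as np
ax=np.array([-103,13.9]); p=[]
for th in np.r_[0.1,np.linspace(0,-1.8,19)]:
    # rect pusher half 11 (x) x 14.5 (y) as support distance
    t=np.array([-np.sin(th),np.cos(th)]); off=10+min(11/max(abs(t[0]),1e-6),14.5/max(abs(t[1]),1e-6))
    p.append(ax+90*np.array([np.cos(th),np.sin(th)])+off*t)
p=np.array(p); d=np.diff(p,axis=0); print(p.round(0).tolist()); print("tool dx,dy",np.c_[-d[:,0],d[:,1]].round(1).tolist())
E
```

```text
t 2.02 TCP stand [-11.8  63.3] z 230.9 tool-y vs stand-y deg -0.34 tilt [-0.001 -0.002 -1.   ] F [ 0.7 -0.4  0.8] w -0.1
-13,58,137 -> [ 1.3 -5.1 93.9]
[[-16.0, 47.0], [-13.0, 38.0], [-11.0, 29.0], [-10.0, 20.0], [-10.0, 11.0], [-10.0, 3.0], [-11.0, -6.0], [-13.0, -14.0], [-17.0, -23.0], [-22.0, -33.0], [-28.0, -42.0], [-35.0, -49.0], [-42.0, -56.0], [-50.0, -62.0], [-58.0, -67.0], [-67.0, -71.0], [-76.0, -74.0], [-85.0, -77.0], [-94.0, -78.0], [-103.0, -79.0]]
tool dx,dy [[-2.9, -8.9], [-2.0, -9.0], [-1.1, -9.0], [-0.3, -9.0], [0.5, -8.8], [1.2, -8.5], [1.9, -8.2], [3.6, -9.2], [5.4, -9.6], [6.1, -8.6], [6.7, -7.7], [7.3, -6.8], [7.8, -5.9], [8.2, -5.0], [8.6, -4.1], [8.8, -3.2], [9.0, -2.3], [9.0, -1.4], [9.0, -0.5]]
```

>>> carry_out([
  {"claw":0,"translation":[0,0,24],"roll":0},
  {"claw":0,"translation":[0,0,24],"roll":0},
  {"claw":0,"translation":[0,0,24],"roll":0},
  {"claw":0,"translation":[0,0,22],"roll":0},
  {"claw":0,"translation":[2,-8,0],"roll":0},
  {"claw":0,"translation":[2,-8,0],"roll":0},
  {"claw":0,"translation":[-3,-9,0],"roll":0},
  {"claw":0,"translation":[-2,-9,0],"roll":0},
  {"claw":0,"translation":[-1,-9,0],"roll":0},
  {"claw":0,"translation":[0,-9,0],"roll":0},
])

```text
clock: 2.85
position: [0.5265, -0.0454, 0.1385]
ee_rot: [-0.055, 0.998, -0.0, 0.001]
force: [-0.3, 0.7, 0.5]
width: 0.0
grip_force: 0.3
```

>>> carry_out([
  {"claw":0,"translation":[0,-9,0],"roll":0},
  {"claw":0,"translation":[1,-8,0],"roll":0},
  {"claw":0,"translation":[2,-8,0],"roll":0},
  {"claw":0,"translation":[4,-9,0],"roll":0},
  {"claw":0,"translation":[5,-10,0],"roll":0},
  {"claw":0,"translation":[6,-9,0],"roll":0},
  {"claw":0,"translation":[7,-8,0],"roll":0},
  {"claw":0,"translation":[7,-7,0],"roll":0},
])

```text
clock: 3.52
position: [0.5003, -0.1162, 0.1373]
ee_rot: [-0.055, 0.998, -0.0, 0.0]
force: [-0.0, 1.3, 0.5]
width: -0.0005
grip_force: 0.6
```

```bash
python3 - <<'E'
from h import *
b=snap("scene","s1");a=snap("top","t1")
cv2.imwrite("pics/c1.png",np.vstack([cv2.imread("pics/t1.png")[180:360,180:480],cv2.imread("pics/s1.png")[120:300,190:490]]))
E
python3 go.py
```

```text
t 3.62 TCP stand [-45.4 -52.9] z 137.3 tool-y vs stand-y deg -0.14 tilt [ 0.001 -0.    -1.   ] F [ 0.4 -0.3  0.4] w -0.0
```

View pics/c1.png

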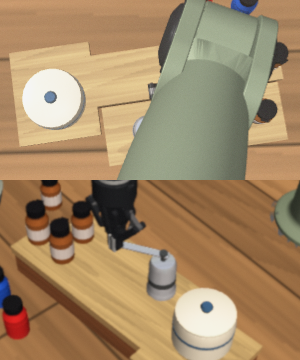

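The crank has swung towards the bottles: its bar runs from (165,257) to (115,243) in the lower crop, with the fingers behind it. I'll continue the arc.

>>> carry_out([
  {"claw":0,"translation":[5,-7,0],"roll":0},
  {"claw":0,"translation":[8,-6,0],"roll":0},
  {"claw":0,"translation":[8,-5,0],"roll":0},
  {"claw":0,"translation":[9,-3,0],"roll":0},
  {"claw":0,"translation":[9,-3,0],"roll":0},
  {"claw":0,"translation":[9,-2,0],"roll":0},
  {"claw":0,"translation":[9,-1,0],"roll":0},
  {"claw":0,"translation":[6,0,0],"roll":0},
  {"claw":0,"translation":[0,0,0],"roll":0},
  {"claw":0,"translation":[-8,0,0],"roll":0},
  {"claw":0,"translation":[0,0,-30],"roll":0},
  {"claw":0,"translation":[0,0,-40],"roll":0},
])

```text
clock: 4.62
position: [0.448, -0.1469, 0.2054]
ee_rot: [-0.056, 0.998, 0.002, -0.003]
force: [0.1, -0.6, -0.1]
width: 0.0
grip_force: 0.0
```

```bash
python3 - <<'E'
from m import *
snap("scene","s2"); cv2.imwrite("pics/c2.png",cv2.resize(cv2.imread("pics/s2.png")[110:310,190:490],None,fx=1.6,fy=1.6))
ax=np.array([-103,13.9])
for th in (-1.2,-1.4,-1.6,-1.8,-2): print(th,((proj("scene",W(stand,[ax+90*np.array([np.cos(th),np.sin(th)])],.145))-[190,110])*1.6).round())
E
python3 go.py 0 -28,85,236 -82,169,225
```

```text
-1.2 [[189. 101.]]
-1.4 [[197.  92.]]
-1.6 [[207.  83.]]
-1.8 [[219.  77.]]
-2 [[232.  72.]]
t 4.67 TCP stand [-95.8 -80.2] z 214.6 tool-y vs stand-y deg 0.02 tilt [-0.006 -0.004 -1.   ] F [ 2.6 -0.8  5.6] w -0.5
-28,85,236 -> [-68.  165.1 -21.6]
-82,169,225 -> [54.  84.1 10.3]
```

View pics/c2.png

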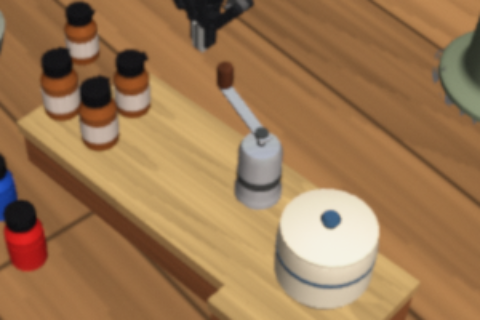

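The crank knob is at (226,76) in the crop, so the crank sits at about -1.9 rad, well clear of the step. Next I'll take the gripper to the robot side of the keeper.

>>> carry_out([
  {"claw":60,"translation":[0,25,-5],"roll":0},
  {"claw":60,"translation":[0,25,0],"roll":0},
  {"claw":60,"translation":[0,25,0],"roll":0},
  {"claw":60,"translation":[0,25,0],"roll":0},
  {"claw":60,"translation":[0,25,0],"roll":0},
  {"claw":60,"translation":[0,25,0],"roll":0},
  {"claw":60,"translation":[1,25,0],"roll":0},
  {"claw":60,"translation":[1,25,0],"roll":0},
  {"claw":60,"translation":[1,25,0],"roll":0},
  {"claw":60,"translation":[1,24,0],"roll":0},
  {"claw":60,"translation":[0,0,0],"roll":0},
])

```text
clock: 5.58
position: [0.4178, 0.1025, 0.2125]
ee_rot: [-0.058, 0.998, 0.001, 0.0]
force: [-0.1, -0.1, -0.1]
width: 0.0599
grip_force: 0.0
```

```bash
python3 go.py 0 -100,169,219 -100,169,112 -82,169,112 -53.5,169,112
```

```text
t 5.58 TCP stand [-102.5  173.8] z 212.5 tool-y vs stand-y deg 0.28 tilt [-0.001  0.002 -1.   ] F [-0.1 -0.1 -0.1] w 59.9
-100,169,219 -> [-2.5 -4.8 -6.5]
-100,169,112 -> [ 1.00e-01 -2.00e-01  1.07e+02]
-82,169,112 -> [-18.   -0.1   0. ]
-53.5,169,112 -> [-28.5  -0.1   0. ]
```

>>> carry_out([
  {"claw":60,"translation":[0,-5,25],"roll":0},
  {"claw":60,"translation":[0,0,25],"roll":0},
  {"claw":60,"translation":[0,0,25],"roll":0},
  {"claw":60,"translation":[0,0,25],"roll":0},
  {"claw":60,"translation":[0,0,0],"roll":0},
  {"claw":60,"translation":[-5,0,0],"roll":0},
  {"claw":60,"translation":[-5,0,0],"roll":0},
  {"claw":60,"translation":[-5,0,0],"roll":0},
  {"claw":60,"translation":[0,0,0],"roll":0},
])

```text
clock: 6.33
position: [0.4364, 0.0958, 0.1139]
ee_rot: [-0.055, 0.998, -0.0, 0.002]
force: [-0.4, -0.2, 0.6]
width: 0.0599
grip_force: 0.0
```

>>> carry_out([
  {"claw":60,"translation":[-4,0,0],"roll":0},
  {"claw":60,"translation":[-4,0,0],"roll":0},
  {"claw":60,"translation":[-4,0,0],"roll":0},
  {"claw":60,"translation":[-4,0,0],"roll":0},
  {"claw":60,"translation":[0,0,0],"roll":0},
])

```text
clock: 6.75
position: [0.4471, 0.0985, 0.1122]
ee_rot: [-0.056, 0.998, 0.001, -0.002]
force: [-5.9, 3.1, 4.1]
width: 0.0601
grip_force: 3.5
```

```bash
cat > look.py <<'E'
from sil import *
import sys
def look(tag,views=("top","scene"),g=None):
    ims={}
    for n in views: snap(n,tag+n); ims[n]=cv2.imread(f"pics/{tag}{n}.png")
    return ims
E
python3 go.py
python3 - <<'E'
from look import *
ims=look("p1",["scene"])
im=ims["scene"]; im2=im.copy()
cv2.polylines(im2,[np.round(hull("scene","keeper",W(stand,[[-15,169]],0)[0,:2])).astype(int)],True,(0,255,0),1)
cv2.imwrite("pics/c3.png",cv2.resize(im2[140:320,280:500],None,fx=2,fy=2))
E
```

```text
t 6.75 TCP stand [-73.9 166.6] z 112.2 tool-y vs stand-y deg 0.06 tilt [ 0.004  0.003 -1.   ] F [-5.9  3.1  4.1] w 60.1
```

View pics/c3.png

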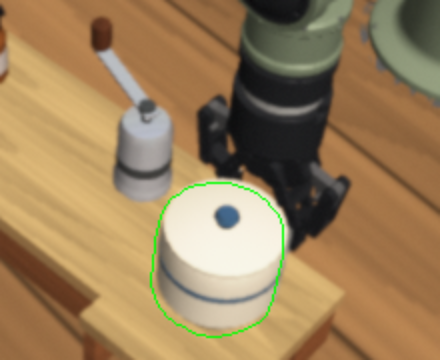

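The picture shows the fingers cradling the keeper from the robot side. The keeper is upright, with its lid knob at full-frame pixel (393.5,247.5). I'll track that knob as the centre measure.

```bash
cat > kt.py <<'E'
from sil import *
def knob(im,n,near,rad=25):
    hsv=cv2.cvtColor(im,cv2.COLOR_BGR2HSV); m=cv2.inRange(hsv,(95,70,40),(125,255,220))
    y,x=np.nonzero(m); k=np.hypot(x-near[0],y-near[1])<rad; l=cv2.connectedComponents(m)[1]
    # component nearest to the expected place
    i=np.argmin(np.hypot(x-near[0],y-near[1])); c=l==l[y[i],x[i]]; yy,xx=np.nonzero(c); return np.array([xx.mean(),yy.mean()]),c.sum()
def kpos(im,n,guess):
    near=proj(n,W(stand,[guess],.176))[0]; uv,a=knob(im,n,near); return inS(atz(n,uv,.176)).round(1),int(a),uv.round(1)
E
python3 - <<'E'
from kt import *
for n in("scene","top"): print(n,kpos(cv2.imread(f"pics/{n}0.png"),n,[-28,169]))
print(kpos(cv2.imread("pics/p1scene.png"),"scene",[-20,169]))
E
```

```text
scene (array([-28.5, 169.2]), 84, array([396.4, 246.5]))
top (array([-27.8, 170.9]), 75, array([229.4, 276.5]))
(array([-22.9, 167.2]), 86, array([393.3, 247.8]))
```

>>> carry_out([
  {"claw":60,"translation":[-4,0,0],"roll":0},
  {"claw":60,"translation":[-4,0,0],"roll":0},
  {"claw":60,"translation":[-4,0,0],"roll":0},
  {"claw":60,"translation":[-4,0,0],"roll":0},
  {"claw":60,"translation":[-4,0,0],"roll":0},
  {"claw":60,"translation":[-3,0,0],"roll":0},
  {"claw":60,"translation":[0,0,0],"roll":0},
])

```text
clock: 7.38
position: [0.4704, 0.1, 0.112]
ee_rot: [-0.055, 0.998, 0.0, -0.002]
force: [-4.2, 0.1, 1.5]
width: 0.0598
grip_force: 2.4
```

```bash
python3 go.py;  python3 - <<'E'
from kt import *
snap("scene","p2");print(kpos(cv2.imread("pics/p2.png"),"scene",[-3,168]))
E
```

```text
t 7.38 TCP stand [-50.5 165.5] z 112.0 tool-y vs stand-y deg -0.0 tilt [ 0.004  0.    -1.   ] F [-4.2  0.1  1.5] w 59.8
(array([ -0.2, 164.7]), 85, array([382.8, 255. ]))
```

>>> carry_out([
  {"claw":60,"translation":[10,0,0],"roll":0},
  {"claw":60,"translation":[15,0,0],"roll":0},
  {"claw":60,"translation":[5,0,-25],"roll":0},
  {"claw":60,"translation":[0,0,-35],"roll":0},
  {"claw":60,"translation":[0,0,-35],"roll":0},
  {"claw":60,"translation":[0,0,-15],"roll":0},
  {"claw":60,"translation":[0,0,0],"roll":0},
])

```text
clock: 8.02
position: [0.4451, 0.0968, 0.2266]
ee_rot: [-0.055, 0.998, -0.0, 0.005]
force: [1.2, 0.0, -0.9]
width: 0.06
grip_force: 0.0
```

```bash
python3 -c "
from h import *
print(bot.observe()['qpos'].round(2))
snap('scene','p3')
from kt import *
print(kpos(cv2.imread('pics/p3.png'),'scene',[0,165]))"; for r in 90 -90; do python3 go.py $r 0,240,222 0,240,112; done
```

```text
[ 0.05  0.15 -0.44  0.97 -0.   -0.06]
(array([ -0.2, 164.7]), 85, array([382.8, 255. ]))
t 8.07 TCP stand [-77.2 165.1] z 224.4 tool-y vs stand-y deg -0.03 tilt [-0.006 -0.001 -1.   ] F [-0.6 -0.  -0.4] w 60.1
0,240,222 -> [75.  77.2  2.8]
0,240,112 -> [ 1.0e-01 -7.0e-01  1.1e+02]
t 8.07 TCP stand [-77.2 165.1] z 224.4 tool-y vs stand-y deg -0.03 tilt [-0.006 -0.001 -1.   ] F [-0.6 -0.  -0.4] w 60.1
0,240,222 -> [-75.  -77.2   2.8]
0,240,112 -> [-1.0e-01  7.0e-01  1.1e+02]
```

>>> carry_out([
  {"claw":60,"translation":[0,0,0],"roll":7},
  {"claw":60,"translation":[0,0,0],"roll":7},
  {"claw":60,"translation":[0,0,0],"roll":7},
  {"claw":60,"translation":[0,0,0],"roll":7},
  {"claw":60,"translation":[0,0,0],"roll":7},
  {"claw":60,"translation":[0,0,0],"roll":7},
  {"claw":60,"translation":[0,0,0],"roll":7},
  {"claw":60,"translation":[0,0,0],"roll":7},
  {"claw":60,"translation":[0,0,0],"roll":7},
  {"claw":60,"translation":[0,0,0],"roll":7},
  {"claw":60,"translation":[0,0,0],"roll":7},
  {"claw":60,"translation":[0,0,0],"roll":7},
])

```text
clock: 9.07
position: [0.4413, 0.0965, 0.2208]
ee_rot: [0.629, 0.777, -0.001, -0.001]
force: [0.3, -1.0, 0.7]
width: 0.0599
grip_force: 0.0
```

>>> carry_out([
  {"claw":60,"translation":[0,0,0],"roll":6},
  {"claw":60,"translation":[15,15,0],"roll":0},
  {"claw":60,"translation":[15,15,0],"roll":0},
  {"claw":60,"translation":[15,15,0],"roll":0},
  {"claw":60,"translation":[15,16,0],"roll":0},
  {"claw":60,"translation":[15,16,0],"roll":0},
  {"claw":60,"translation":[0,0,0],"roll":0},
  {"claw":60,"translation":[0,0,0],"roll":0},
])

```text
clock: 9.73
position: [0.5099, 0.18, 0.2205]
ee_rot: [0.666, 0.746, -0.001, -0.001]
force: [-1.0, -0.0, -0.7]
width: 0.0599
grip_force: 0.0
```

```bash
python3 go.py 0 0,240,222 0,240,112
```

```text
t 9.73 TCP stand [ -2.4 240.6] z 220.5 tool-y vs stand-y deg -89.95 tilt [-0.001 -0.002 -1.   ] F [-1.  -0.  -0.7] w 59.9
0,240,222 -> [-0.6  2.4 -1.5]
0,240,112 -> [1.0e-01 3.0e-01 1.1e+02]
```

>>> carry_out([
  {"claw":60,"translation":[0,2,27],"roll":0},
  {"claw":60,"translation":[0,0,27],"roll":0},
  {"claw":60,"translation":[0,0,27],"roll":0},
  {"claw":60,"translation":[0,0,27],"roll":0},
  {"claw":60,"translation":[0,0,0],"roll":0},
  {"claw":60,"translation":[-8,0,0],"roll":0},
  {"claw":60,"translation":[-8,0,0],"roll":0},
  {"claw":60,"translation":[0,0,0],"roll":0},
  {"claw":60,"translation":[0,0,0],"roll":0},
])

```text
clock: 10.48
position: [0.5155, 0.1634, 0.116]
ee_rot: [0.667, 0.745, 0.001, 0.001]
force: [0.2, 0.4, 0.4]
width: 0.06
grip_force: 0.0
```

```bash
python3 go.py 0 0,216,112
cat > kk.py <<'E'
from kt import *
import sys
snap("scene",sys.argv[1]); print(kpos(cv2.imread(f"pics/{sys.argv[1]}.png"),"scene",[0,float(sys.argv[2])]))
E
python3 kk.py p4 165
```

```text
t 10.48 TCP stand [  1.3 223.4] z 116.0 tool-y vs stand-y deg -90.11 tilt [ 0.     0.003 -1.   ] F [0.2 0.4 0.4] w 60.0
0,216,112 -> [-7.4 -1.3  4. ]
(array([ -0.2, 164.7]), 85, array([382.8, 255. ]))
```

>>> carry_out([
  {"claw":60,"translation":[-4,-1,2],"roll":0},
  {"claw":60,"translation":[-4,0,0],"roll":0},
  {"claw":60,"translation":[-4,0,0],"roll":0},
  {"claw":60,"translation":[-4,0,0],"roll":0},
  {"claw":60,"translation":[-4,0,0],"roll":0},
  {"claw":60,"translation":[-4,0,0],"roll":0},
  {"claw":60,"translation":[-4,0,0],"roll":0},
  {"claw":60,"translation":[-4,0,0],"roll":0},
  {"claw":60,"translation":[-4,0,0],"roll":0},
  {"claw":60,"translation":[0,0,0],"roll":0},
])

```text
clock: 11.37
position: [0.5172, 0.1284, 0.1126]
ee_rot: [0.667, 0.745, 0.001, -0.001]
force: [-0.3, 3.7, 2.9]
width: 0.0603
grip_force: 2.2
```

```bash
python3 go.py; python3 kk.py p5 140
```

```text
t 11.37 TCP stand [ -0.8 188.5] z 112.6 tool-y vs stand-y deg -90.02 tilt [ 0.002  0.    -1.   ] F [-0.3  3.7  2.9] w 60.3
(array([ -2.5, 137.7]), 89, array([370.7, 244.9]))
```

>>> carry_out([
  {"claw":60,"translation":[-4,0.5,0],"roll":0},
  {"claw":60,"translation":[-4,0.5,0],"roll":0},
  {"claw":60,"translation":[-4,0.5,0],"roll":0},
  {"claw":60,"translation":[-4,0.5,0],"roll":0},
  {"claw":60,"translation":[-4,0.5,0],"roll":0},
  {"claw":60,"translation":[-4,0.5,0],"roll":0},
  {"claw":60,"translation":[-4,0,0],"roll":0},
  {"claw":60,"translation":[-4,0,0],"roll":0},
  {"claw":60,"translation":[-4,0,0],"roll":0},
  {"claw":60,"translation":[-4,0,0],"roll":0},
  {"claw":60,"translation":[-4,0,0],"roll":0},
  {"claw":60,"translation":[0,0,0],"roll":0},
])

```text
clock: 12.42
position: [0.525, 0.0851, 0.1125]
ee_rot: [0.667, 0.745, 0.001, -0.001]
force: [-0.4, 5.6, 3.4]
width: 0.06
grip_force: 2.6
```

```bash
python3 go.py; python3 kk.py p6 94
```

```text
t 12.42 TCP stand [  2.1 144.6] z 112.5 tool-y vs stand-y deg -90.01 tilt [ 0.002  0.    -1.   ] F [-0.4  5.6  3.4] w 60.0
(array([ 0. , 93.9]), 91, array([349.2, 231. ]))
```

Keeper at (0, 94), exactly on line. I'll continue past the grinder.

>>> carry_out([
  {"claw":60,"translation":[-4,0,0],"roll":0},
  {"claw":60,"translation":[-4,0,0],"roll":0},
  {"claw":60,"translation":[-4,0,0],"roll":0},
  {"claw":60,"translation":[-4,0,0],"roll":0},
  {"claw":60,"translation":[-4,0,0],"roll":0},
  {"claw":60,"translation":[-4,0,0],"roll":0},
  {"claw":60,"translation":[-4,0,0],"roll":0},
  {"claw":60,"translation":[-4,0,0],"roll":0},
  {"claw":60,"translation":[-4,0,0],"roll":0},
  {"claw":60,"translation":[-4,0,0],"roll":0},
  {"claw":60,"translation":[-4,0,0],"roll":0},
  {"claw":60,"translation":[-4,0,0],"roll":0},
])

```text
clock: 13.47
position: [0.5301, 0.0384, 0.1126]
ee_rot: [0.667, 0.745, 0.001, -0.001]
force: [-1.0, 7.7, 5.4]
width: 0.0601
grip_force: 3.8
```

```bash
python3 go.py; python3 kk.py p7 46
```

```text
t 13.47 TCP stand [ 2.  97.6] z 112.6 tool-y vs stand-y deg -89.96 tilt [ 0.003  0.    -1.   ] F [-1.   7.7  5.4] w 60.1
(array([ 0.8, 46.6]), 81, array([327.7, 215.9]))
```

>>> carry_out([
  {"claw":60,"translation":[-4,0,0],"roll":0},
  {"claw":60,"translation":[-4,0,0],"roll":0},
  {"claw":60,"translation":[-4,0,0],"roll":0},
  {"claw":60,"translation":[-4,0,0],"roll":0},
  {"claw":60,"translation":[-4,0,0],"roll":0},
  {"claw":60,"translation":[-4,0,0],"roll":0},
  {"claw":60,"translation":[-4,0,0],"roll":0},
  {"claw":60,"translation":[-4,0,0],"roll":0},
  {"claw":60,"translation":[-4,0,0],"roll":0},
  {"claw":60,"translation":[-4,0,0],"roll":0},
  {"claw":60,"translation":[-4,0,0],"roll":0},
  {"claw":60,"translation":[-4,0,0],"roll":0},
])

```text
clock: 14.52
position: [0.5352, -0.0091, 0.1125]
ee_rot: [0.666, 0.746, 0.001, -0.001]
force: [-0.7, 7.9, 5.9]
width: 0.0597
grip_force: 4.0
```

```bash
python3 go.py; python3 kk.py p8 -1
```

```text
t 14.52 TCP stand [ 1.8 49.8] z 112.5 tool-y vs stand-y deg -89.95 tilt [ 0.004 -0.    -1.   ] F [-0.7  7.9  5.9] w 59.7
(array([ 1.4, -1.9]), 62, array([306.5, 201.1]))
```

>>> carry_out([
  {"claw":60,"translation":[-4,0,0],"roll":0},
  {"claw":60,"translation":[-4,0,0],"roll":0},
  {"claw":60,"translation":[-4,0,0],"roll":0},
  {"claw":60,"translation":[-4,0,0],"roll":0},
  {"claw":60,"translation":[-4,-0.5,0],"roll":0},
  {"claw":60,"translation":[-4,-0.5,0],"roll":0},
  {"claw":60,"translation":[-4,-0.5,0],"roll":0},
  {"claw":60,"translation":[-4,-0.5,0],"roll":0},
  {"claw":60,"translation":[-4,0,0],"roll":0},
  {"claw":60,"translation":[-4,0,0],"roll":0},
  {"claw":60,"translation":[-4,0,0],"roll":0},
  {"claw":60,"translation":[0,0,0],"roll":0},
])

```text
clock: 15.57
position: [0.5381, -0.0538, 0.1125]
ee_rot: [0.667, 0.745, 0.001, -0.001]
force: [-0.5, 6.4, 5.7]
width: 0.0603
grip_force: 3.2
```

```bash
python3 go.py; python3 kk.py p9 -45; python3 -c "
from h import *
snap('top','p9t')
a=cv2.imread('pics/p9t.png')[190:350,200:500];b=cv2.imread('pics/p9.png')[100:270,190:490]
cv2.imwrite('pics/c9.png',cv2.resize(np.vstack([a,b]),None,fx=1.75,fy=1.75,interpolation=cv2.INTER_CUBIC))"
```

```text
t 15.57 TCP stand [-0.3  5.1] z 112.5 tool-y vs stand-y deg -89.99 tilt [ 0.002 -0.    -1.   ] F [-0.5  6.4  5.7] w 60.3
(array([ -0.2, -48.3]), 47, array([288.1, 186.9]))
```

View pics/c9.png

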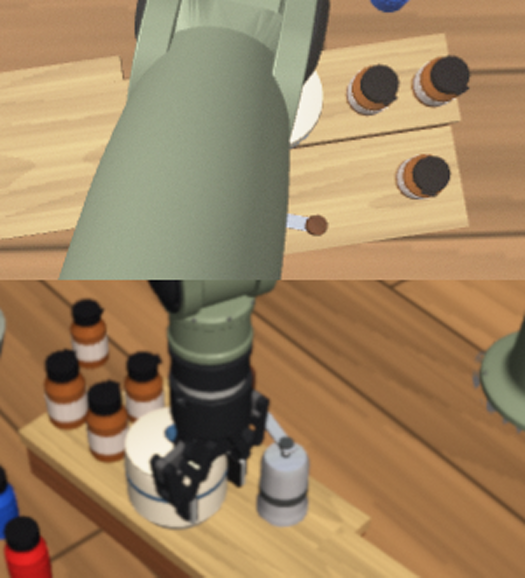

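The keeper is near y ≈ -46, upright on the step, lid on, past the grinder. bottle_a is unmoved, with a gap of about 35 mm. I'll push 26 mm more, then retreat and measure.

>>> carry_out([
  {"claw":60,"translation":[-4,0,0],"roll":0},
  {"claw":60,"translation":[-4,0,0],"roll":0},
  {"claw":60,"translation":[-4,0,0],"roll":0},
  {"claw":60,"translation":[-4,0,0],"roll":0},
  {"claw":60,"translation":[-4,0,0],"roll":0},
  {"claw":60,"translation":[-3,0,0],"roll":0},
  {"claw":60,"translation":[-3,0,0],"roll":0},
  {"claw":60,"translation":[0,0,0],"roll":0},
  {"claw":60,"translation":[0,0,0],"roll":0},
])

```text
clock: 16.42
position: [0.5408, -0.0793, 0.1125]
ee_rot: [0.667, 0.745, 0.001, -0.001]
force: [-1.0, 6.9, 5.9]
width: 0.0601
grip_force: 3.5
```

```bash
python3 go.py
```

```text
t 16.42 TCP stand [ -0.4 -20.6] z 112.5 tool-y vs stand-y deg -89.98 tilt [ 0.002 -0.    -1.   ] F [-1.   6.9  5.9] w 60.1
```

>>> carry_out([
  {"claw":60,"translation":[8,0,0],"roll":0},
  {"claw":60,"translation":[20,0,0],"roll":0},
  {"claw":60,"translation":[10,0,-25],"roll":0},
  {"claw":60,"translation":[0,0,-35],"roll":0},
  {"claw":60,"translation":[0,0,-35],"roll":0},
  {"claw":60,"translation":[30,0,-15],"roll":0},
  {"claw":60,"translation":[30,0,0],"roll":0},
  {"claw":60,"translation":[30,0,0],"roll":0},
  {"claw":60,"translation":[30,0,0],"roll":0},
  {"claw":60,"translation":[30,0,0],"roll":0},
  {"claw":60,"translation":[30,0,0],"roll":0},
  {"claw":60,"translation":[0,0,0],"roll":0},
])

```text
clock: 17.42
position: [0.5159, 0.1398, 0.2219]
ee_rot: [0.665, 0.747, -0.0, -0.0]
force: [0.5, -0.4, 1.3]
width: 0.0601
grip_force: 0.0
```

```bash
python3 go.py
python3 - <<'E'
from kt import *
ims={}
for n in("top","scene"):
    snap(n,"q1"+n); ims[n]=cv2.imread(f"pics/q1{n}.png"); print(n,kpos(ims[n],n,[0,-71]))
w=lambda x,y:W(stand,[[x,y]],0)[0,:2]
print("keeper",fit(ims,"keeper",w(0,-71))); print("botA",fit(ims,"bottle",w(-3,-156)))
E
```

```text
t 17.42 TCP stand [ -0.9 200. ] z 221.9 tool-y vs stand-y deg -89.73 tilt [-0.    -0.001 -1.   ] F [ 0.5 -0.4  1.3] w 60.1
top (array([ -1. , -70.6]), 84, array([370.1, 240.7]))
scene (array([ -1.2, -72.1]), 64, array([279. , 179.8]))
keeper {'top': (array([ -2.3, -71.1]), 119), 'scene': (array([ -1.4, -72.7]), 121), 'top+scene': (array([ -1.5, -71.6]), 274)}
botA {'top': (array([  -3.2, -155.3]), 50), 'scene': (array([  -5.3, -156.3]), 401), 'top+scene': (array([  -4.3, -155.1]), 466)}
```

```bash
python3 -c "
from h import *
a=cv2.imread('pics/q1top.png')[190:350,270:480];b=cv2.imread('pics/q1scene.png')[110:270,190:400]
cv2.imwrite('pics/c10.png',cv2.resize(np.hstack([a,b]),None,fx=1.9,fy=1.9,interpolation=cv2.INTER_CUBIC))"
```

```text
(no output)
```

View pics/c10.png

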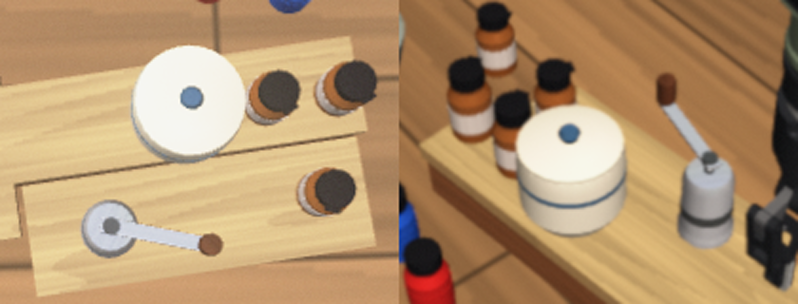

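The keeper (lid knob at (191,97) in the left crop) stands on the step right beside bottle_a. Its lid is seated, the bottles are upright, and the crank points along the stand. The measured gap is about 9 mm.

```bash
python3 -c "
from bench import sign_off
print(sign_off())"
```

```text
the job is handed in; nothing more can be done
None
```

The job is handed in: the crank is swung clear at about -1.9 rad, and the keeper stands on the upper step with its lid on, about 9 mm from bottle_a by camera measurement, with no bottle knocked over or visibly shifted.

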